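# Set the switch carriage of a cylinder test rig to its yellow stop

### The job

Set the switch carriage of the cylinder test rig to its yellow stop: press down the red pad in the middle of the carriage to free its brake, keep it pressed while you push the carriage along the rail until its bumper rests against the yellow stop collar, then let the pad spring up so that the brake holds it there. Don't drag the carriage with the brake on, don't shift either stop collar, and leave the loose things on the bench and on the rig where they are: this is all done with a fingertip, so pick nothing up.

Things in the scene. Friction and masses are not known exactly. Their poses are not given: they have to be found in the camera images.
- rig: the cylinder test rig, bolted down: a dark steel base plate 260 x 480 x 12 mm carrying a grey-and-silver hydraulic cylinder (tie-rod type, lying along y at x = -70 mm, its caps up to 98 mm high, two capped ports up to 122 mm) and, parallel to it at x = +50 mm, a steel T rail 420 mm long whose top is 48 mm above the table. Origin on the table under the plate; its y axis runs along the rail, its x axis points across it, away from the cylinder, z is up
- carriage (a joint): slide position of the switch carriage on the rail, in m, positive along the rig's +y, 0 in the middle of the rail; it runs freely (about 2 N) while the red pad is held down, and its spring brake holds it against about 8 N while the pad is up
- carriage_mid (a point): middle of the switch carriage, on the rail's centre line, 57 mm above the table. The carriage is an aluminium saddle 72 mm across the rail and 92 mm along it (100 mm over its rubber bumpers), its deck 76 mm above the table, with a low black guard ear across each end (inner faces 36 mm from the middle, tops 90 mm above the table) and a black switch head towards the cylinder
- brake_pad (a joint): how far the red brake-release pad is pressed, in m: 0 up (brake on), 0.004 fully down, level with the deck. It starts to move at about 9 N and is fully down at about 11 N; the brake is off once it is down by about 1 mm and grips again when the pad springs back up
- pad_top (a point): centre of the top face of the red pad in the middle of the carriage, between the ears: 44 mm across the rail, 52 mm along it, 80 mm above the table when up; moves with the pad. It moves straight down. A fingertip pressing on it also drags the carriage along by friction, and slips once the carriage meets a stop; past that it comes against the guard ear
- stop_yellow_mid (a point): middle of the yellow stop collar, on the rail's centre line, 57 mm above the table. The collar is 56 mm across the rail and 24 mm along it, clamped on the rail with a yellow thumb knob on top (top 74 mm above the table); its face meets the carriage's bumper when the two middles are 62 mm apart. It may stand on either side of the carriage; its clamp slips if it is pushed with more than about 60 N
- stop_black_mid (a point): middle of the black stop collar on the other side of the carriage, same size as the yellow one; not to be moved
- spanner: steel spanner lying on the bench; origin under its middle
- gauge: pressure gauge lying face up, 64 mm across, 31 mm high; origin under the centre of its dial
- adaptor: brass pipe adaptor standing upright, 34 mm across, 45 mm high; origin under its centre
- plug_a: orange plug, 20 mm across, 26 mm high, standing on the rig's plate beside the rail; origin under its centre
- plug_b: steel plug, 20 mm across, 26 mm high, standing on the rig's plate beside the rail; origin under its centre
- seal_ring: black seal ring lying flat, 48 mm across, 6 mm high; origin under its centre
- oil_can: white oil bottle with a red cap, 64 mm across, 150 mm high; origin under its centre

How it is judged (in metres and radians):
On the way, in this order (a step that is already met when the one before it is completed fails the run):
1. the red pad is pressed down before the carriage has moved (value of joint brake_pad above 0.001 m and distance of carriage_mid from where it was at the start of the episode below 0.012 m), for 0.05 s.
2. with the pad still pressed, the carriage has come up to the yellow stop (value of joint brake_pad above 0.001 m and horizontal distance between carriage_mid and stop_yellow_mid below 0.066 m), for 0.05 s.
At the end, for the whole second after the job is handed in: the carriage stands at rest with its bumper against the yellow stop (gap under 4 mm: middles less than 66 mm apart), the red pad is up again (pressed by less than 1 mm), and neither stop collar has shifted by 5 mm or more (horizontal distance between carriage_mid and stop_yellow_mid below 0.066 m and value of joint brake_pad below 0.001 m and velocity of joint carriage between -0.005 and 0.005 m/s and distance of each of stop_yellow_mid, stop_black_mid from where it was at the start of the episode below 0.005 m); the robot touches nothing.
It fails at once if the carriage is dragged along (faster than 30 mm/s) with its brake on (pad pressed by less than 0.5 mm) (value of joint brake_pad below 0.0005 m and (velocity of joint carriage above 0.03 m/s or velocity of joint carriage below -0.03 m/s)).
It fails at once if a stop collar is shifted by more than 5 mm (distance of any of stop_yellow_mid, stop_black_mid from where it was at the start of the episode above 0.005 m).
It fails at once if a loose thing is moved, lifted or carried by more than 15 mm (distance of any of spanner, gauge, adaptor, plug_a, plug_b, seal_ring, oil_can from where it was at the start of the episode above 0.015 m).
It also fails if it takes over 35 s, if anything falls off the work surface, if the arm or the gripper's body presses on something with over 40 N, if the wrist force passes 120 N, or if a joint passes its speed limit or range.

### The arm

A 6-joint arm with a two-finger parallel gripper is mounted at the origin on the work surface. World frame = base frame: x ahead of the robot, y to its left, z up, the work surface at z = 0. Lengths are in m, angles in degrees, forces in N, time in s.
With the tool pointing down it reaches from about 0.3 to 0.875 m from the base axis. Payload 6.4 kg.
Tool frame: the origin (TCP) lies at the very end of the fingers, on their centre line; the grasp point (between the pads) lies 19 mm behind it; y points along the fingers, x is the direction in which the jaws open and shut, and the axes are right-handed (so a half turn about y gives the same grasp; the last joint's range is limited). The gripper opens to 85 mm and grips with 20 to 120 N. Pads are 22 mm wide; open, the fingers measure 114 mm over their backs; the gripper's body (76 mm by 85 mm) begins 54 mm behind the grasp point. The pads swing forward as they close: fully open they stand 13 mm farther back than shut.
Start: joints at [55.961, 10.359, 92.074, -0, 77.567, -11.82], TCP at [0.217, 0.532, 0.231] pointing down, gripper open.
Joint ranges: [-171.53, 171.53], [-51.25, 118.39], [17.06, 147.69], [-65.23, 245.23], [0, 150.52], [-178.68, 178.68]. Speed limits (degrees/s): [147.25, 147.25, 172.46, 180, 180, 180].

### API

Orientations are given as [roll, pitch, yaw] about the fixed x, y, z axes, in that order (R = Rz(yaw) Ry(pitch) Rx(roll)).
In Python, from bench import * gives the robot as it stands.
- The arm moves only by the tool carry_out, never from a script. Its argument "plan" is one flat list of numbers, 4 for each row, row after row: the shift along the tool's x, y, z in m, then the turn about the tool's y in degrees. In form: [dx, dy, dz, spin, dx, dy, dz, spin, ...]. A call has exactly 10 rows; each row is the pose to reach, as a shift and turn from the pose commanded when the call began, along the tool's axes at that moment; what a row does not reach only later rows make up. A row lasts 1/8 s, in which the tool goes at most 62.5 mm and 10.7 degrees, less where a joint would pass 70% of its speed; a pose out of reach is approached as far as the arm can. A call with a gripper value outside its range is refused whole. "claw" is the finger opening in m, from 0 to 0.0854, set as the call begins (left out, the last holds). The fingers move at their own pace and stop on an object; "force" is the grip in N (left out, the last holds). Time passes only in rows, so rows that repeat a pose let the fingers close, or fill a call up. It gives the time, the measured TCP pose, the force and the opening at its end, in the units of the state.
- get_state(): the state, without advancing time (a new reading comes with each control period).
- get_image(name): name is "scene" or "top" or "wrist"; returns a dict with "frame" (384x512x3 uint8, red, green, blue), "fov_y" (degrees; the focal length in pixels is half the picture's height over the tangent of half this angle, whatever the lens; pixels are square), "cx", "cy" (the principal point, pixels), "extrinsics" (4x4, takes a point from camera to world coordinates). Camera axes: x right, y up, looking along -z (the intrinsics and any distortion apply to the point x, -y, -z); pixel columns grow to the right and rows downward; lengths in m; the calibration is good to about 2 mm. A picture is of the moment at which its call begins. There is no depth.
- hand_in(): hands the job in, once; it reports no verdict.
The state is a dict: "clock": time; "joint_positions": joint angles; "joint_velocities": joint speeds; "effort": joint torques, N m; "tool_pos": TCP position; "eef_rot": TCP orientation; "contact_force": force on the tool from outside, world axes, zero at the start; "ft_torque": the same for the moment, N m; "finger_gap": finger opening in m.
Only numpy, scipy, OpenCV 4.12 (cv2) and the standard library are available. Lean on these libraries where they do the work, as an engineer would, in place of code of your own. Each camera call takes 0.05 s, during which the arm holds its last target.

## Working session

There is one attempt and no reset: what is moved stays moved. The work goes in short steps, Python scripts to look and compute and a tool call to move; the robot and the scene stay as the last step left them, time stands still between calls to the robot, and variables do not carry over. Pictures are saved under pics/ and viewed, and the job is handed in when it is done.

Besides the shell and the picture viewer there is one more tool, called after "Request:" as name(argument=value, ...), one argument or row to a line, values as JSON. carry_out: Moves the arm, as the interface text tells. Its arguments: {"type":"object","properties":{"plan":{"type":"array"},"claw":{"type":"number"},"force":{"type":"number"}},"required":["plan"]}

```bash
mkdir -p pics; ls
python3 - <<'E'
from bench import *
import cv2,numpy as np,pickle
s=get_state();print(s)
d={}
for n in["scene","top","wrist"]:
    im=get_image(n);d[n]=im
    cv2.imwrite(f"pics/{n}0.png",im["frame"][...,::-1])
    print(n,{k:v for k,v in im.items() if k!="frame"})
pickle.dump(d,open("im0.pkl","wb"))
E
```

```text
pics
{'clock': 0.0, 'joint_positions': array([ 5.59602019e+01,  1.03995863e+01,  9.21314042e+01,  6.16125047e-04,
        7.75668639e+01, -1.18198553e+01]), 'joint_velocities': array([-0.07825176,  0.03119112,  0.12053862, -0.02647947, -0.03746825,
       -0.02523093]), 'effort': array([ 5.17510380e-04, -4.44866252e+01, -3.51333225e+01, -3.96627756e-04,
        9.10807023e-03,  6.98027534e-06]), 'tool_pos': array([0.21711172, 0.53184966, 0.23040891]), 'eef_rot': array([-89.97936726,   0.09565633,  67.77994122]), 'contact_force': array([-0.61372156,  0.58774754, -0.27785767]), 'ft_torque': array([-0.03319882, -0.0013685 ,  0.02972169]), 'finger_gap': 0.08505075884448175}
scene {'fov_y': 52.15745160007371, 'cx': 255.59333928812808, 'cy': 191.50920591787502, 'extrinsics': array([[ 0.88249743, -0.38500012,  0.27013552,  0.87252743],
       [ 0.47015016,  0.73746083, -0.48488179, -0.53933542],
       [-0.01253481,  0.55491119,  0.83181515,  0.99705432],
       [ 0.        ,  0.        ,  0.        ,  1.        ]])}
top {'fov_y': 57.74709574922379, 'cx': 257.29562852736177, 'cy': 190.22060955461293, 'extrinsics': array([[-0.02233932,  0.99793327, -0.06025064,  0.51694204],
       [-0.99974129, -0.02204062,  0.00561763,  0.00532777],
       [ 0.00427806,  0.06036054,  0.99816747,  1.05457679],
       [ 0.        ,  0.        ,  0.        ,  1.        ]])}
wrist {'fov_y': 70.70292008265002, 'cx': 256.15082559306177, 'cy': 184.65842102875294, 'extrinsics': array([[ 0.37890505, -0.88082005, -0.2838785 ,  0.14500046],
       [ 0.92543466,  0.36021077,  0.1175538 ,  0.5620375 ],
       [-0.00128765, -0.30725273,  0.95162708,  0.37351453],
       [ 0.        ,  0.        ,  0.        ,  1.        ]])}
```

View pics/scene0.png

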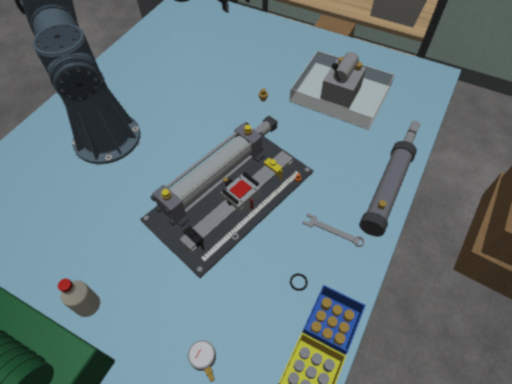

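View pics/top0.png

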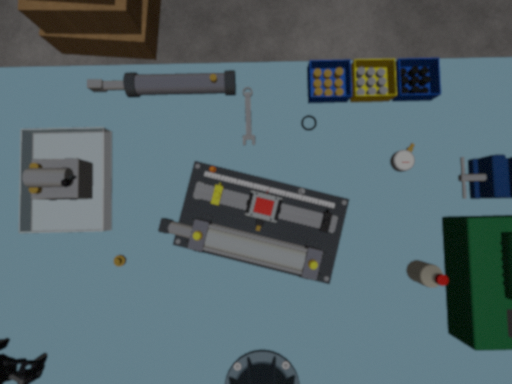

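View pics/wrist0.png

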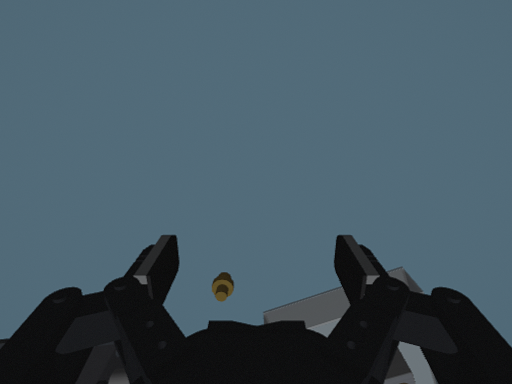

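The pad is red at about (263,207) in top and (240,188) in scene. The yellow collar is at about (217,194) in top and (273,166) in scene, and the black collar at about (330,220) in top. I'll measure them next.

```bash
cat > h.py <<'E'
import numpy as np,cv2
def ray(im,u,v):
    H=im["frame"].shape[0];f=H/2/np.tan(np.radians(im["fov_y"])/2)
    E=im["extrinsics"];d=np.array([(u-im["cx"])/f,-(v-im["cy"])/f,-1.])
    return E[:3,3],E[:3,:3]@d
def onz(im,u,v,z):
    o,d=ray(im,u,v);return o+d*(z-o[2])/d[2]
def tri(a,b):
    A=[];B=[]
    for o,d in(a,b):
        d=d/np.linalg.norm(d);P=np.eye(3)-np.outer(d,d);A.append(P);B.append(P@o)
    A=np.vstack(A);B=np.hstack(B);x=np.linalg.lstsq(A,B,rcond=None)[0]
    return x,np.linalg.norm(A@x-B)
def blobs(im,lo,hi,roi=None,amin=8):
    hsv=cv2.cvtColor(im["frame"],cv2.COLOR_RGB2HSV)
    m=cv2.inRange(hsv,np.array(lo),np.array(hi))
    if lo[0]==0: m|=cv2.inRange(hsv,np.array([172,lo[1],lo[2]]),np.array([180,255,255]))
    if roi:
        k=np.zeros_like(m);x0,y0,x1,y1=roi;k[y0:y1,x0:x1]=1;m=m*k
    n,l,s,c=cv2.connectedComponentsWithStats(m)
    return m,[(tuple(np.round(c[i],2)),tuple(s[i])) for i in range(1,n) if s[i,4]>=amin]
E
python3 - <<'E'
import pickle;from h import *
d=pickle.load(open("im0.pkl","rb"))
R={}
for n,roi in(("scene",(140,110,320,270)),("top",(160,150,350,290))):
    im=d[n]
    for c,lo,hi in(("red",(0,150,80),(8,255,255)),("yel",(22,150,80),(34,255,255))):
        b=blobs(im,lo,hi,roi)[1];print(n,c)
        for q in b:
            z=.08 if c=="red" else .07
            print(q,onz(im,*q[0],z).round(4))
            R.setdefault((n,c),[]).append(q)
    x0,y0,x1,y1=roi
    cv2.imwrite(f"pics/{n}z.png",cv2.resize(im["frame"][y0:y1,x0:x1,::-1],None,fx=4,fy=4,interpolation=cv2.INTER_CUBIC)[:600,:800])
E
```

```text
scene red
((np.float64(240.35), np.float64(188.62)), (np.int32(231), np.int32(181), np.int32(20), np.int32(17), np.int32(190))) [ 0.5319 -0.016   0.08  ]
scene yel
((np.float64(247.31), np.float64(128.69)), (np.int32(245), np.int32(125), np.int32(6), np.int32(9), np.int32(36))) [0.4351 0.2009 0.07  ]
((np.float64(272.95), np.float64(165.28)), (np.int32(264), np.int32(158), np.int32(18), np.int32(16), np.int32(138))) [0.5731 0.1076 0.07  ]
((np.float64(165.57), np.float64(193.37)), (np.int32(162), np.int32(190), np.int32(8), np.int32(8), np.int32(49))) [ 0.3476 -0.123   0.07  ]
top red
((np.float64(263.31), np.float64(206.07)), (np.int32(254), np.int32(198), np.int32(19), np.int32(17), np.int32(228))) [ 0.531 -0.016  0.08 ]
top yel
((np.float64(216.79), np.float64(193.98)), (np.int32(211), np.int32(183), np.int32(12), np.int32(22), np.int32(145))) [0.5682 0.1146 0.07  ]
((np.float64(197.2), np.float64(235.11)), (np.int32(194), np.int32(232), np.int32(8), np.int32(7), np.int32(44))) [0.4538 0.1714 0.07  ]
((np.float64(312.51), np.float64(264.08)), (np.int32(309), np.int32(261), np.int32(8), np.int32(8), np.int32(49))) [ 0.3659 -0.1501  0.07  ]
```

View pics/scenez.png

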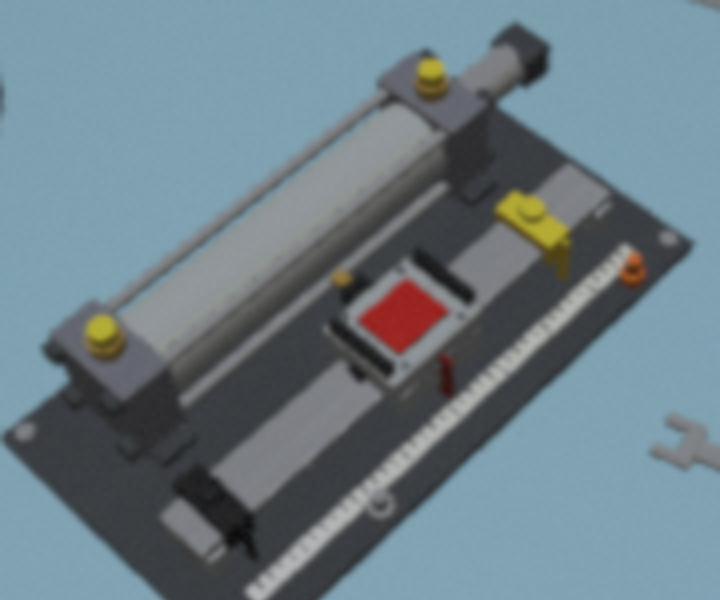

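View pics/topz.png

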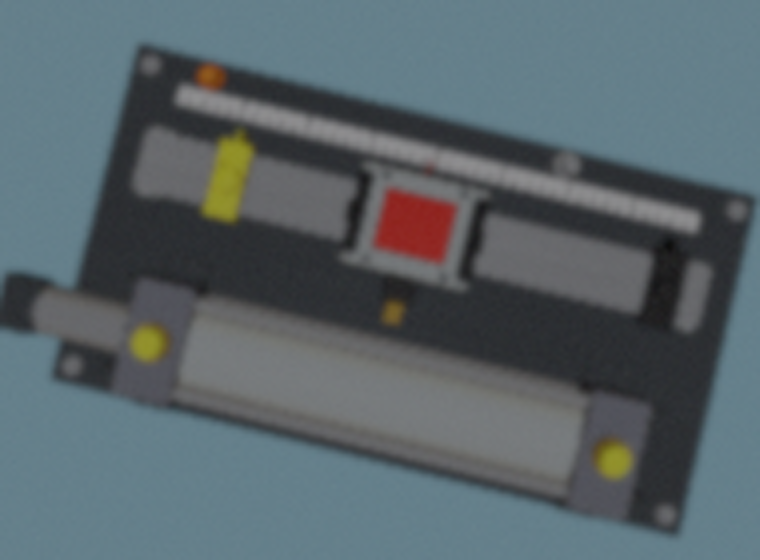

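Run:
```python
import pickle;from h import *
d=pickle.load(open("im0.pkl","rb"));s,t=d["scene"],d["top"]
for n,a,b in(("pad",(240.35,188.62),(263.31,206.07)),("port+",(247.31,128.69),(197.2,235.11)),("port-",(165.57,193.37),(312.51,264.08)),("yel",(272.95,165.28),(216.79,193.98))):
    print(n,tri(ray(s,*a),ray(t,*b)))
```

```text
pad (array([ 0.53131669, -0.01580047,  0.07923144]), np.float64(0.0005119953777288994))
port+ (array([0.45695131, 0.16361678, 0.11659568]), np.float64(0.0002605024894746474))
port- (array([ 0.37280809, -0.14301123,  0.11457476]), np.float64(0.00010489114851635974))
yel (array([0.56903571, 0.11607136, 0.05774488]), np.float64(0.0002488977062175673))
```

The two views agree to about 0.5 mm. The rig's yaw is about -15.3°, and the pad is at (0.531, -0.016, 0.08). The yellow stop is about 137 mm from it towards +y, so the travel is about 75 mm. I'll move above the pad with the jaws shut and tool x along the rail (spin -6.9°).

Request:
carry_out(
  plan=[-0.016, 0, -0.02, -1, -0.047, 0, -0.06, -2, -0.085, 0, -0.11, -3, -0.124, 0, -0.16, -4, -0.163, 0, -0.21, -5, -0.202, 0, -0.26, -6, -0.241, 0, -0.31, -6.9, -0.276, 0, -0.355, -6.9, -0.307, 0, -0.395, -6.9, -0.33, 0, -0.425, -6.9],
  claw=0,
  force=40,
)

```text
clock: 1.4
tool_pos: [0.4867, 0.0639, 0.2311]
eef_rot: [-90.0, 0.0, 74.6]
contact_force: [0.1, 0.5, -0.2]
finger_gap: 0.0002
```

Request:
carry_out(
  plan=[-0.02, 0, -0.02, 0, -0.045, 0, -0.045, 0, -0.066, 0, -0.065, 0, -0.066, 0.02, -0.065, 0, -0.066, 0.05, -0.065, 0, -0.066, 0.08, -0.065, 0, -0.066, 0.1, -0.065, 0, -0.066, 0.11, -0.065, 0, -0.066, 0.11, -0.065, 0, -0.066, 0.11, -0.065, 0],
)

```text
clock: 2.65
tool_pos: [0.532, -0.0149, 0.1222]
eef_rot: [-90.1, -0.0, 74.7]
contact_force: [-0.7, 0.3, -0.1]
finger_gap: 0.0002
```

Run:
```python
from bench import *
import cv2,numpy as np,pickle
d={}
for n in["scene","top","wrist"]:
    d[n]=im=get_image(n)
pickle.dump(d,open("im1.pkl","wb"))
a=cv2.resize(d["scene"]["frame"][130:240,180:320,::-1],None,fx=5,fy=5,interpolation=cv2.INTER_CUBIC)
cv2.imwrite("pics/s1.png",a);cv2.imwrite("pics/w1.png",d["wrist"]["frame"][...,::-1])
s=get_state();print(s["tool_pos"],s["contact_force"],s["clock"],s["eef_rot"])
```

```text
[ 0.53196388 -0.01484354  0.12223933] [-0.02460518 -0.29279308  0.50898544] 2.8 [-9.00982092e+01 -2.63505455e-03  7.46836962e+01]
```

View pics/s1.png

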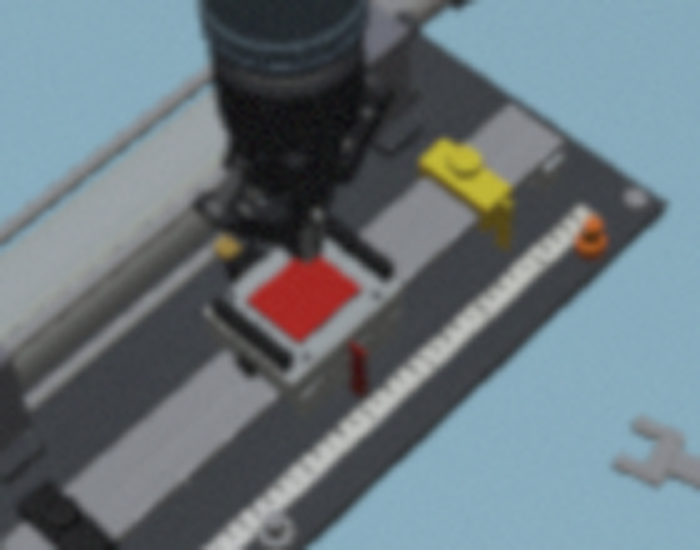

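View pics/w1.png

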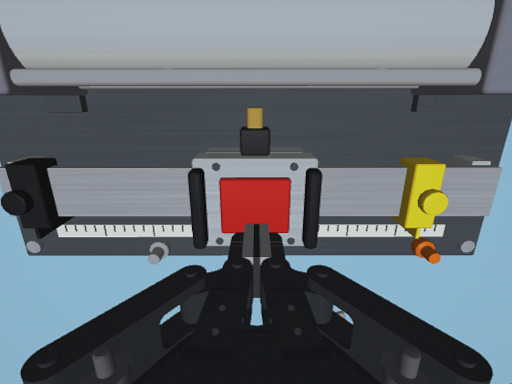

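The wrist view shows the pad at (255,205), the yellow collar at about (422,193) and the black collar at about (30,195), with the rail level in the picture. I'll measure from this view.

Run:
```python
import pickle;from h import *
d=pickle.load(open("im1.pkl","rb"));w=d["wrist"]
T=np.array([.5320,-.0149]);yw=np.radians(74.68);ex=np.array([np.cos(yw),np.sin(yw)]);ez=np.array([-np.sin(yw),np.cos(yw)])
def rel(u,v,z):
    p=onz(w,u,v,z);q=p[:2]-T;return p.round(4),"tool x %.4f z %.4f"%(q@ex,q@ez)
m,b=blobs(w,(0,150,60),(6,255,255),(200,160,310,250),30)
for q in b:
    print(q)
ys,xs=np.nonzero(m);c=np.vstack([xs,ys])
print("edges L,R",rel(xs[ys<215].min(),200,.08),rel(xs[ys<215].max()+1,200,.08),"top",rel(255,ys.min(),.08),"bot",rel(255,ys.max()+1,.08))
m,b=blobs(w,(22,150,60),(34,255,255),(380,140,470,260),30)
print(b)
for v in range(160,226,8):
    r=np.nonzero(m[v])[0]; print(v,r.min(),r.max(),[rel(r.min(),v,z)[1] for z in(.066,.057)])
# rail edges: far edges at left/right z=.048
g=cv2.cvtColor(w["frame"],cv2.COLOR_RGB2GRAY).astype(int)
for u in(90,130,170,345,375,390):
    col=g[150:235,u];e=np.diff(col);print(u,150+e.argmax(),150+e.argmin(),rel(u,150+e.argmax()+1,.048)[1])
```

```text
((np.float64(254.62), np.float64(203.4)), (np.int32(220), np.int32(178), np.int32(71), np.int32(55), np.int32(3544)))
edges L,R (array([ 0.519 , -0.0384,  0.08  ]), 'tool x -0.0261 z 0.0063') (array([0.5328, 0.0118, 0.08  ]), 'tool x 0.0259 z 0.0063') top (array([ 0.5096, -0.0092,  0.08  ]), 'tool x -0.0004 z 0.0231') bot (array([ 0.5518, -0.0209,  0.08  ]), 'tool x -0.0005 z -0.0207')
[((np.float64(421.27), np.float64(194.1)), (np.int32(392), np.int32(158), np.int32(56), np.int32(81), np.int32(2806)))]
160 401 433 ['tool x 0.1093 z 0.0330', 'tool x 0.1142 z 0.0309']
168 408 444 ['tool x 0.1156 z 0.0268', 'tool x 0.1208 z 0.0244']
176 406 442 ['tool x 0.1152 z 0.0205', 'tool x 0.1204 z 0.0178']
184 405 440 ['tool x 0.1155 z 0.0140', 'tool x 0.1207 z 0.0111']
192 404 441 ['tool x 0.1158 z 0.0075', 'tool x 0.1211 z 0.0043']
200 402 447 ['tool x 0.1154 z 0.0008', 'tool x 0.1206 z -0.0027']
208 401 445 ['tool x 0.1157 z -0.0061', 'tool x 0.1209 z -0.0099']
216 399 434 ['tool x 0.1153 z -0.0130', 'tool x 0.1205 z -0.0172']
224 400 431 ['tool x 0.1172 z -0.0201', 'tool x 0.1225 z -0.0246']
90 224 215 tool x -0.1470 z -0.0298
130 224 215 tool x -0.1115 z -0.0298
170 224 215 tool x -0.0761 z -0.0298
345 223 215 tool x 0.0791 z -0.0290
375 223 215 tool x 0.1056 z -0.0290
390 223 215 tool x 0.1189 z -0.0290
```

Request:
carry_out(
  plan=[0, 0.012, 0.001, 0, 0, 0.024, 0.001, 0, 0, 0.032, 0.001, 0, 0, 0.036, 0.001, 0, 0, 0.038, 0.001, 0, 0, 0.04, 0.001, 0, 0, 0.041, 0.001, 0, 0, 0.042, 0.001, 0, 0, 0.043, 0.001, 0, 0, 0.043, 0.001, 0],
)

```text
clock: 4.05
tool_pos: [0.5307, -0.0145, 0.0795]
eef_rot: [-90.0, 0.0, 74.7]
contact_force: [-3.0, 0.8, 8.8]
finger_gap: -0.0
```

Run:
```python
from bench import *
s=get_state();print(s["tool_pos"],s["contact_force"],s["clock"])
```

```text
[ 0.53070163 -0.01449939  0.07946144] [-3.00345688  0.81768528  8.84019469] 4.05
```

Request:
carry_out(
  plan=[0, 0.0005, 0, 0, 0, 0.001, 0, 0, 0, 0.0015, 0, 0, 0, 0.002, 0, 0, 0, 0.0025, 0, 0, 0, 0.003, 0, 0, 0, 0.003, 0, 0, 0, 0.003, 0, 0, 0, 0.003, 0, 0, 0, 0.003, 0, 0],
)

```text
clock: 5.3
tool_pos: [0.5308, -0.0145, 0.0767]
eef_rot: [-90.0, 0.0, 74.7]
contact_force: [-4.6, -0.4, 9.7]
finger_gap: -0.0001
```

Run:
```python
from bench import *
s=get_state();print(s["tool_pos"],s["contact_force"],s["clock"])
```

```text
[ 0.53076144 -0.01450591  0.07671397] [-4.59334402 -0.39312869  9.68820014] 5.3
```

The pad is down about 2.8 mm. Now I'll push along the rail.

Request:
carry_out(
  plan=[0, 0.0008, 0.0005, 0, 0.001, 0.001, 0.0005, 0, 0.003, 0.001, 0.0005, 0, 0.006, 0.001, 0.0005, 0, 0.01, 0.001, 0.0005, 0, 0.014, 0.001, 0.0005, 0, 0.018, 0.001, 0.0005, 0, 0.022, 0.001, 0.0005, 0, 0.026, 0.001, 0.0005, 0, 0.03, 0.001, 0.0005, 0],
)

```text
clock: 6.55
tool_pos: [0.5386, 0.0144, 0.076]
eef_rot: [-90.1, 0.0, 74.7]
contact_force: [-4.2, -0.4, 11.9]
finger_gap: 0.0
```

```bash
cat > look.py <<'E'
import sys;from bench import *;from h import *
import pickle
k=sys.argv[1];s=get_state();w=get_image("wrist");t=get_image("top")
pickle.dump((w,t),open(f"im{k}.pkl","wb"))
cv2.imwrite(f"pics/w{k}.png",w["frame"][...,::-1])
print(s["tool_pos"],s["contact_force"],s["clock"])
m,b=blobs(w,(0,150,60),(6,255,255),(100,120,420,270),200);print("red",b)
m,b=blobs(w,(22,150,60),(34,255,255),(200,120,512,270),200);print("yel",b)
E
python3 look.py 2
```

```text
[0.53856887 0.01436151 0.07602676] [-4.21296327 -0.4240296  11.86159865] 6.55
red [((np.float64(252.81), np.float64(227.14)), (np.int32(213), np.int32(207), np.int32(83), np.int32(60), np.int32(2775)))]
yel [((np.float64(417.52), np.float64(218.77)), (np.int32(385), np.int32(174), np.int32(65), np.int32(96), np.int32(4249)))]
```

View pics/w2.png

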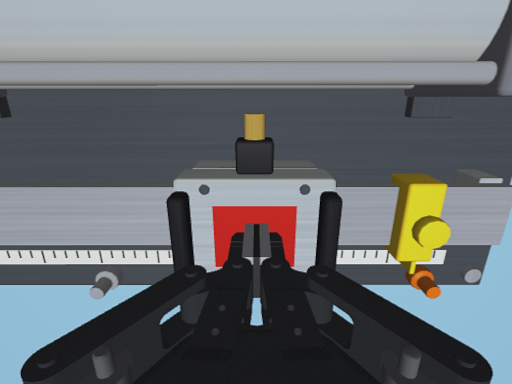

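The carriage follows: the pad stays centred under the tip at u≈253. The collar is still ahead, its near face at u≈392. Carrying on.

Request:
carry_out(
  plan=[0.004, 0, 0.001, 0, 0.008, 0, 0.001, 0, 0.012, 0, 0.001, 0, 0.016, 0, 0.001, 0, 0.02, 0, 0.001, 0, 0.024, 0, 0.001, 0, 0.028, 0, 0.001, 0, 0.031, 0, 0.001, 0, 0.034, 0, 0.001, 0, 0.036, 0, 0.001, 0],
)

```text
clock: 7.9
tool_pos: [0.548, 0.0493, 0.0764]
eef_rot: [-90.2, -0.0, 74.7]
contact_force: [-2.9, -2.0, 10.5]
finger_gap: 0.0002
```

```bash
python3 look.py 3
```

```text
[0.54801564 0.04927283 0.07637633] [-2.8895094  -2.04472732 10.53260943] 7.9
red [((np.float64(252.97), np.float64(226.34)), (np.int32(211), np.int32(205), np.int32(87), np.int32(63), np.int32(3087)))]
yel [((np.float64(362.21), np.float64(218.05)), (np.int32(337), np.int32(174), np.int32(52), np.int32(96), np.int32(3757)))]
```

View pics/w3.png

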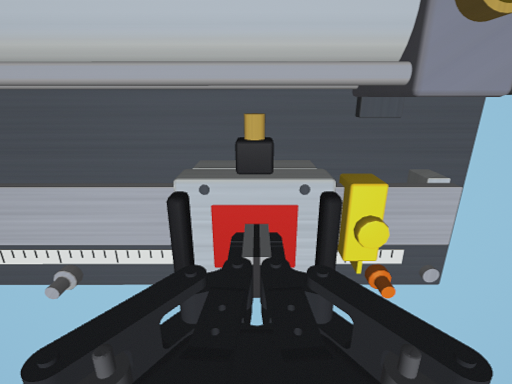

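The gap is small now: the collar's face is at u≈340 and the carriage ear ends at about 341. I'll push on slowly until the tip slips.

Request:
carry_out(
  plan=[0.001, 0, 0, 0, 0.002, 0, 0, 0, 0.003, 0, 0, 0, 0.004, 0, 0, 0, 0.005, 0, 0, 0, 0.006, 0, 0, 0, 0.007, 0, 0, 0, 0.008, 0, 0, 0, 0.009, 0, 0, 0, 0.01, 0, 0, 0],
)

```text
clock: 9.25
tool_pos: [0.5505, 0.0585, 0.0763]
eef_rot: [-90.2, 0.0, 74.7]
contact_force: [-2.6, -4.9, 9.9]
finger_gap: -0.0002
```

```bash
python3 look.py 4
```

```text
[0.55048638 0.05850906 0.0763243 ] [-2.56204954 -4.91480667  9.90236127] 9.25
red [((np.float64(252.42), np.float64(226.31)), (np.int32(211), np.int32(205), np.int32(86), np.int32(63), np.int32(3076)))]
yel [((np.float64(352.45), np.float64(217.27)), (np.int32(331), np.int32(174), np.int32(42), np.int32(96), np.int32(2739)))]
```

View pics/w4.png

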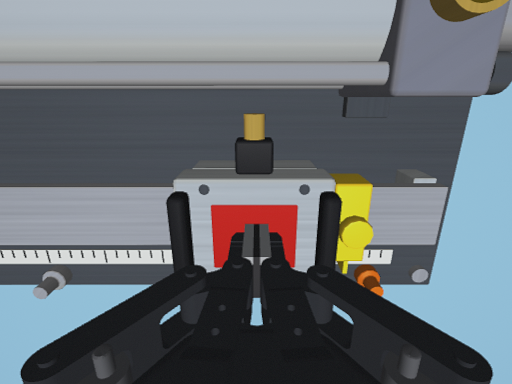

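Request:
carry_out(
  plan=[0.001, 0, 0, 0, 0.002, 0, 0, 0, 0.003, 0, 0, 0, 0.004, 0, 0, 0, 0.005, 0, 0, 0, 0.006, 0, 0, 0, 0.007, 0, 0, 0, 0.008, 0, 0, 0, 0.008, 0, 0, 0, 0.008, 0, 0, 0],
)

```text
clock: 10.6
tool_pos: [0.5529, 0.0652, 0.0764]
eef_rot: [-90.2, 0.1, 74.7]
contact_force: [-1.8, -6.9, 10.6]
finger_gap: 0.0001
```

```bash
python3 look.py 5
```

```text
[0.55289183 0.06518026 0.07644125] [-1.83480969 -6.91253424 10.61603147] 10.6
red [((np.float64(233.48), np.float64(226.3)), (np.int32(198), np.int32(204), np.int32(87), np.int32(63), np.int32(3256)))]
yel [((np.float64(340.49), np.float64(216.36)), (np.int32(319), np.int32(173), np.int32(43), np.int32(97), np.int32(2908)))]
```

View pics/w5.png

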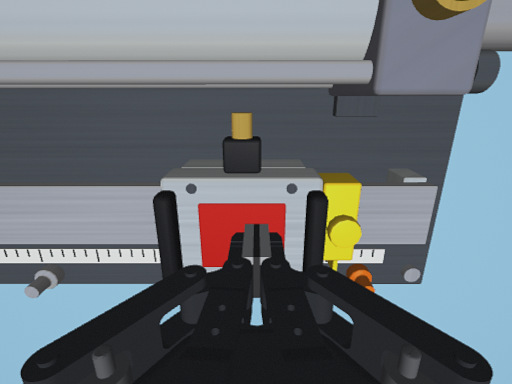

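The tip slipped by about 12 px relative to the carriage, which now stands against the yellow collar (pad left edge u=198, collar moved with the carriage's view). I'll lift straight up.

Request:
carry_out(
  plan=[0, -0.001, 0, 0, 0, -0.003, 0, 0, 0, -0.005, 0, 0, 0, -0.007, 0, 0, 0, -0.01, 0, 0, 0, -0.02, 0, 0, 0, -0.035, 0, 0, 0, -0.05, 0, 0, 0, -0.055, 0, 0, 0, -0.055, 0, 0],
)

```text
clock: 11.95
tool_pos: [0.5515, 0.0669, 0.13]
eef_rot: [-90.1, -0.0, 74.7]
contact_force: [-0.5, 0.7, -0.6]
finger_gap: -0.0002
```

```bash
python3 look.py 6
```

```text
[0.55147763 0.06693746 0.1299841 ] [-0.52239364  0.68898452 -0.55043229] 11.95
red [((np.float64(242.83), np.float64(203.11)), (np.int32(210), np.int32(179), np.int32(68), np.int32(52), np.int32(3257)))]
yel [((np.float64(318.27), np.float64(193.03)), (np.int32(304), np.int32(159), np.int32(31), np.int32(78), np.int32(1884)))]
```

View pics/w6.png

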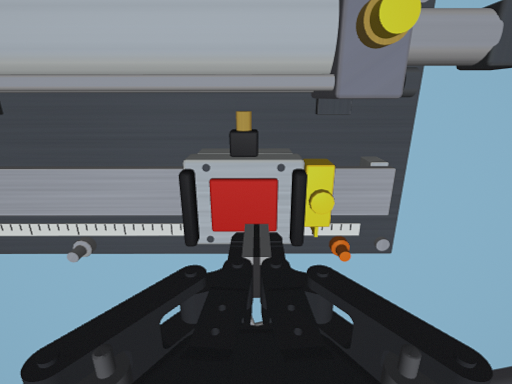

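Check of the gap, collar shift and pad height from the wrist pictures.

Run:
```python
import pickle;from h import *
a=pickle.load(open("im1.pkl","rb"))["wrist"];b,t=pickle.load(open("im6.pkl","rb"))
yw=np.radians(74.68);ex=np.array([np.cos(yw),np.sin(yw)])
for n,w,roi in(("before",a,(380,140,470,260)),("after",b,(290,140,380,260))):
    m,_=blobs(w,(22,150,60),(34,255,255),roi,30)
    g=w["frame"]
    # right edge of collar body rows near top-face and knob right edge extents
    ys,xs=np.nonzero(m)
    k=xs[(ys>192)&(ys<212)].max()+1; kv=ys[xs==k-1].mean()
    r=[(np.nonzero(m[v])[0].max()+1,v) for v in(172,178)]
    red,q=blobs(w,(0,150,60),(6,255,255),(150,150,310,250),300)
    L,R=q[0][1][0],q[0][1][0]+q[0][1][2]
    L,R=[onz(w,u,195,.08)[:2]@ex for u in(L,R)]
    print(n,"knob edge",onz(w,k,kv,.072)[:2]@ex,"body R",[onz(w,*p,.066)[:2]@ex for p in r],"pad mid",(L+R)/2,"width",R-L)
d0=pickle.load(open("im0.pkl","rb"))["top"]
for im in(d0,t):
    print(blobs(im,(22,150,80),(34,255,255),(205,180,235,210))[1])
x=t["frame"][150:290,160:350,::-1];cv2.imwrite("pics/t6.png",cv2.resize(x,None,fx=4,fy=4))
```

```text
before knob edge 0.2734886035337007 body R [np.float64(0.26981524464875056), np.float64(0.2700686837643368)] pad mid 0.12608554685937462 width 0.05173416741407026
after knob edge 0.27106912366037994 body R [np.float64(0.27226278087716205), np.float64(0.27269909507852835)] pad mid 0.20138033007732353 width 0.05159653592960092
[((np.float64(216.79), np.float64(193.98)), (np.int32(211), np.int32(183), np.int32(12), np.int32(22), np.int32(145)))]
[]
```

View pics/t6.png

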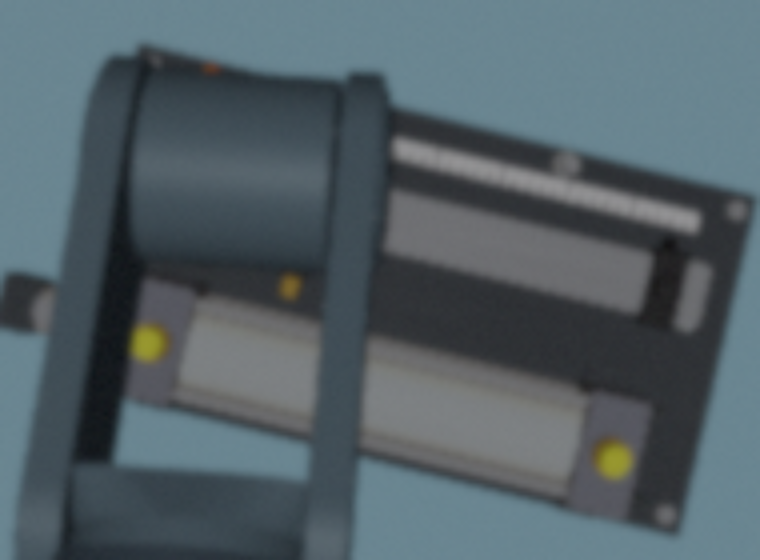

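Request:
carry_out(
  plan=[0, -0.03, 0, 0, 0, -0.08, 0, 0, -0.03, -0.12, 0, 0, -0.07, -0.13, 0, 0, -0.12, -0.13, 0, 0, -0.17, -0.13, 0, 0, -0.22, -0.13, 0, 0, -0.27, -0.13, 0, 0, -0.3, -0.13, 0, 0, -0.3, -0.13, 0, 0],
)

```text
clock: 13.3
tool_pos: [0.471, -0.224, 0.2585]
eef_rot: [-89.9, -0.0, 74.5]
contact_force: [0.6, 0.7, -0.3]
finger_gap: 0.0
```

Run:
```python
from bench import *;from h import *
import pickle
s,t=get_image("scene"),get_image("top");d0=pickle.load(open("im0.pkl","rb"))
ps=[]
for n,im,R,Y in(("scene",s,(220,130,300,210),(255,150,290,180)),("top",t,(190,180,290,230),(200,175,235,210))):
    r=blobs(im,(0,150,80),(8,255,255),R,40)[1];y=blobs(im,(22,150,80),(34,255,255),Y,40)[1]
    print(n,r,y,"before",blobs(d0[n],(22,150,80),(34,255,255),Y,40)[1]);ps.append((r,y))
    x0,y0,x1,y1=R;cv2.imwrite(f"pics/{n}7.png",cv2.resize(im["frame"][y0:y1,x0:x1,::-1],None,fx=7,fy=7,interpolation=cv2.INTER_CUBIC))
try:
    P=tri(ray(s,*ps[0][0][0][0]),ray(t,*ps[1][0][0][0]));Q=tri(ray(s,*ps[0][1][0][0]),ray(t,*ps[1][1][0][0]));print(P,Q,np.linalg.norm((P[0]-Q[0])[:2]))
except Exception as e:print(e)
print(get_state()["clock"])
```

```text
scene [((np.float64(258.57), np.float64(172.78)), (np.int32(249), np.int32(165), np.int32(20), np.int32(17), np.int32(176)))] [((np.float64(275.43), np.float64(165.9)), (np.int32(267), np.int32(158), np.int32(15), np.int32(21), np.int32(83)))] before [((np.float64(272.95), np.float64(165.28)), (np.int32(264), np.int32(158), np.int32(18), np.int32(16), np.int32(138)))]
top [((np.float64(237.21), np.float64(199.45)), (np.int32(228), np.int32(192), np.int32(19), np.int32(16), np.int32(224)))] [((np.float64(217.32), np.float64(194.01)), (np.int32(211), np.int32(183), np.int32(13), np.int32(22), np.int32(165)))] before [((np.float64(216.79), np.float64(193.98)), (np.int32(211), np.int32(183), np.int32(12), np.int32(22), np.int32(145)))]
(array([0.55138201, 0.0567876 , 0.07992538]), np.float64(0.0004080818662158483)) (array([0.57250157, 0.11703788, 0.05484367]), np.float64(0.005960847534052148)) 0.06384459315835864
13.4
```

View pics/scene7.png

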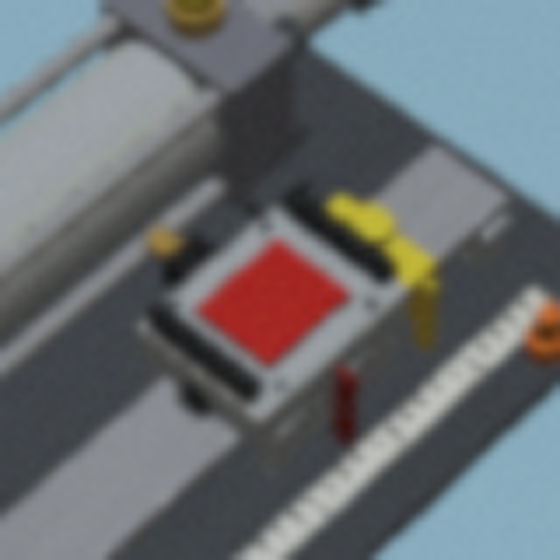

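View pics/top7.png

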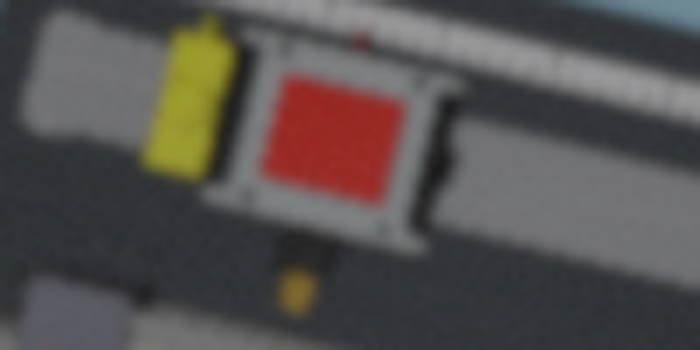

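The carriage is touching the yellow collar. Its middle is 61.9 mm from the collar position measured at the start, the pad's height is 79.9 mm (up), and the collar sits at the same pixels in the top view. Handing in.

```bash
python3 -c "
from bench import *
print(hand_in())"
```

```text
the job is handed in; nothing more can be done
None
```

I pressed the red pad down about 3 mm with the shut fingertips and pushed the carriage about 75 mm along the rail. It met the yellow stop and the tip slipped on the pad; I then lifted straight up, backed away and handed in at about 13.4 s. `hand_in` gives no verdict.

- **Carriage:** the final pictures put its middle about 62 mm from where the yellow collar was first measured. Contact is 62 mm and the limit is 66 mm.
- **Pad:** its top measured 79.9 mm above the table, so it is up.
- **Yellow collar:** its spot in the top view is the same to within about 0.5 px, so it has not shifted. The forces I read between moves stayed under about 13 N.
- **Black collar and loose things:** nothing looked disturbed in the pictures I viewed, but I didn't measure them.

**Checks that disagreed:**
- The wrist-camera check of the collar was ambiguous: about -2.4 mm from the knob and +2.5 mm from the body, probably because I guessed their heights.
- Triangulating the collar after the push was poor (6 mm residual, reading 64 mm) because the carriage's ear partly hid it. I relied on the starting measurement and the top view instead.

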